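# Rock the tube gauge to its slant mark and hold

### The arm

A 6-joint arm with a two-finger parallel gripper is mounted at the origin on the work surface. World frame = base frame: x ahead of the robot, y to its left, z up, the work surface at z = 0. Lengths are in mm, angles in degrees, forces in N, time in s.
With the tool pointing down it reaches from about 300 to 850 mm from the base axis. Payload 4.2 kg.
Tool frame: the origin (TCP) lies at the very end of the fingers, on their centre line; the grasp point (between the pads) lies 19 mm behind it; z points along the fingers, y is the direction in which the jaws open and shut (so a half turn about z gives the same grasp; the last joint's range is limited). The gripper opens to 91 mm and grips with 3 to 60 N. Pads are 32 mm wide; open, the fingers measure 118 mm over their backs; the gripper's body (76 mm by 178 mm) begins 60 mm behind the grasp point.
Start: joints at [74.37, 18.312, 89.639, -0, 72.044, -1.146], TCP at [143.818, 556.74, 213.976] pointing down, gripper open.
Joint ranges: [-177.97, 177.97], [-48.28, 115.42], [12.27, 149.76], [-77.06, 257.06], [2.81, 150.46], [-146.56, 146.56]. Speed limits (degrees/s): [147.25, 147.25, 180, 180, 180, 180].

### API

Orientations are given as [roll, pitch, yaw] about the fixed x, y, z axes, in that order (R = Rz(yaw) Ry(pitch) Rx(roll)).
In Python, from workcell import * gives the robot as it stands. The module is installed in compiled form; this text tells all that it offers.
- The arm moves only by the tool servo_tool, never from a script. Its argument "plan" is a list that holds one entry, the list of rows, each a list of 7 numbers: the shift along the tool's x, y, z in mm, then the turn, a rotation vector about the tool's x, y, z in rad, then the opening, from 0 (shut) to 1 (fully open). A call has 1 to 20 rows; each row is the pose to reach, as a shift and turn from the pose commanded when the call began, along the tool's axes at that moment; what a row does not reach only later rows make up. A row lasts 1/10 s, in which the tool goes at most 50 mm and 8.59 degrees, less where a joint would pass 70% of its speed; a pose out of reach is approached as far as the arm can. A call with a gripper value outside its range is refused whole. The fingers move at their own pace and stop on an object; "squeeze" is the grip in N (left out, the last holds). Time passes only in rows, so rows that repeat a pose let the fingers close. It gives the time, the measured TCP pose, the force and the opening at its end, in the units of the state.
- state(): the state, without advancing time (a new reading comes with each control period).
- grab_frame(name): name is "side" or "top"; returns a dict with "color" (384x512x3 uint8, red, green, blue), "range_z" (384x512 float32, mm along the optical axis (not along the pixel's ray), 0 where there is no reading), "fx", "fy", "cx", "cy" (pixels), "dist_coeffs" ([k1, k2, p1, p2, k3] as OpenCV has them; the pictures are not rectified), "rvec" (rotation vector, rad) and "tvec" (3), from world to camera coordinates, as OpenCV has them. Camera axes: x right, y down, z forward; pixel columns grow to the right and rows downward; lengths in mm; the calibration is good to about 2 mm. A picture is of the moment at which its call begins.
- job_done(): hands the job in, once; it reports no verdict.
The state is a dict: "time_s": time; "qpos": joint angles; "qvel": joint speeds; "effort": joint torques, N m; "ee_pos": TCP position; "ee_rot": TCP orientation; "force": force on the tool from outside, world axes, zero at the start; "torque": the same for the moment, N m; "gripper_width": finger opening in mm.
Only numpy, scipy, OpenCV 4.12 (cv2) and the standard library are available. Lean on these libraries where they do the work, as an engineer would, in place of code of your own. Each camera call takes 0.05 s, during which the arm holds its last target.

### The job

Clear the small jar that stands beside the ridged rest block: stand it upright in the open drawer and let go. Then take the angle gauge (it carries a culture tube) by its top handle, set it level on the block's round ridge, squarely across it with the middle of its foot on the ridge, and rock it there until its swinging pointer comes to rest on the black mark tab at the dial's rim. Finish while still holding it like that, gripped, foot touching the ridge and dial upright; do not disturb the other things on the bench.

Things in the scene. Friction and masses are not known exactly. Their poses are not given: they have to be found in the camera images.
- jar_center (a point): Centre of the squat round amber jar with white lid: 38 mm diameter, 56 mm tall (the point is 28 mm above its underside), 0.1 kg, z up. It stands on the bench close beside the -y long side of the rest block (gap 5 to 10 mm), in the way of the gauge's foot. Pinch it along the block's x axis, so that the fingers stay clear of the block.
- drawer_floor (a point): Point on the inner floor of the open drawer, a good place for the jar's underside. x points into the unit (the drawer pulls out to -x), z up. Free open bay about it: x -57 to +48 mm, y -64 to +63 mm. Around it: drawer walls (rims 56 mm above this floor), front panel (66 mm) at -x, fixed stock boxes (45 mm) at +y, the unit itself at +x, its top 78 mm above this floor.
- unit_drawer0 (a joint): How far the drawer stands open, m (0.115 to 0.15). A bar handle sticks out 35 mm before its front.
- ridge_top (a point): Middle of the top line of the fixed rest block's ridge, 45 mm above the bench. The ridge is a round steel bar, 20 mm diameter, 80 mm long, along x (roughly away from the robot); z up. The dark steel block is 44 mm wide (y). Its shoulders are uneven, 24 mm above the bench at +y and 17 mm at -y: a flat foot bears on the ridge alone and rocks about it.
- gauge_grip (a point): Middle of the black handle on top of the angle gauge: 20 mm (x) by 36 mm (y) by 45 mm tall, 145 mm above the foot's underside (top at 167 mm). Pinch it along x from above. The gauge stands on the bench: upright aluminium plate, white dial on its +x face, tube along y on its -x face, flat foot 40 (x) by 120 (y) by 12 mm, 0.36 kg. x points out of the dial, z up, y along the foot.
- gauge_foot (a point): Centre of the underside of the gauge's foot, straight below gauge_grip; axes as gauge_grip.
- pointer (a joint): Angle of the gauge's free-swinging pendulum pointer on the dial, rad: 0 when the gauge is level; it hangs plumb, so at rest it equals the angle by which the gauge has been turned right-handedly about its own x axis (its +y end up, -y end down). It swings at about 3 Hz and settles in about a second.
- mark (a joint): Angle of the mark tab on the same scale, rad (0.19 to 0.38): the pointer is on the mark when joint pointer equals it. The tab is stiff and stays where it is.
- pointer_tip (a point): Tip of the pointer: dark steel needle with a round bob, pivoted at the dial's centre 76 mm above the foot's underside; the tip is 48 mm from the pivot.
- mark_point (a point): Inner end of the mark, a black tab 8 mm wide and 12 mm long at the rim of the dial, also 48 mm from the pivot: the pointer is on the mark when pointer_tip is at this point.
- gauge: The gauge itself; origin at the centre of the foot's underside.
- jar: The jar itself; origin at the centre of its underside.
- stud: The rest block; origin on the bench under ridge_top.
- unit: The drawer unit, 220 (x) x 240 (y) x 100 mm; origin at the centre of its underside, front facing -x.
- dish: Bystander: shallow glass dish, 90 mm diameter, 15 mm high, near the robot.
- pen: Bystander: black pen, 142 mm long, lying near the robot.
- tip_box: Bystander: pipette tip box, 84 x 124 x 63 mm, beyond the rest block.
- wash_bottle: Bystander: white wash bottle, 68 mm diameter, about 195 mm tall, far right.
- bottle_a: Bystander: glass bottle, 80 mm diameter, 160 mm tall, far right.
- bottle_b: Bystander: glass bottle, 68 mm diameter, 140 mm tall, left of the drawer unit.
- timer: Bystander: flat white timer, 45 x 60 x 22 mm, right of and beyond the rest block.

How it is judged (in metres and radians):
On the way, in this order (a step that is already met when the one before it is completed fails the run):
1. the jar stands upright in the open drawer, released (x of jar_center in the frame of drawer_floor between -0.055 and 0.115 m and y of jar_center in the frame of drawer_floor between -0.065 and 0.068 m and z of jar_center in the frame of drawer_floor between 0.018 and 0.04 m and angle between jar_center's own z axis and vertical below 0.2 rad and contact force between the fingers and jar below 0.05 N and linear speed of jar below 0.02 m/s), for 0.2 s.
2. the gripped gauge touches the ridge with its foot, about level (contact force between gauge and stud above 0.3 N and contact force between gauge and jar below 0.05 N and contact force between gauge and unit below 0.05 N and contact force between the fingers and gauge above 1 N and x of gauge_foot in the frame of ridge_top between -0.032 and 0.032 m and y of gauge_foot in the frame of ridge_top between -0.03 and 0.03 m and z of gauge_foot in the frame of ridge_top between -0.016 and 0.016 m and angle between the x axis of gauge_foot and the x axis of ridge_top, either way round below 0.3 rad and angle between gauge_foot's own x axis and vertical between 1.4308 and 1.7108 rad and value of joint pointer between -0.1 and 0.1 rad), for 0.15 s.
3. the gauge, on the ridge, has its pointer settled on the mark (contact force between gauge and stud above 0.3 N and contact force between gauge and jar below 0.05 N and contact force between gauge and unit below 0.05 N and contact force between the fingers and gauge above 1 N and x of gauge_foot in the frame of ridge_top between -0.032 and 0.032 m and y of gauge_foot in the frame of ridge_top between -0.03 and 0.03 m and z of gauge_foot in the frame of ridge_top between -0.016 and 0.016 m and angle between the x axis of gauge_foot and the x axis of ridge_top, either way round below 0.3 rad and angle between gauge_foot's own x axis and vertical between 1.4308 and 1.7108 rad and distance between pointer_tip and mark_point below 0.0035 m and velocity of joint pointer between -0.25 and 0.25 rad/s and linear speed of gauge below 0.02 m/s), for 0.3 s.
At the end, for the whole second after the job is handed in: Jar upright in the drawer's free bay, released. Gauge gripped, its foot bearing on the ridge only, middle within 30 mm of the ridge's middle, square within 0.3 rad, dial upright within 0.14 rad, pointer tip at rest within 3.5 mm (4 degrees) of the mark (all of step 1 and all of step 3); the arm keeps its last pose, push and grip.
It fails at once if a bystander is pushed more than 40 mm (distance of any of dish, pen, tip_box, wash_bottle, bottle_a, bottle_b, timer from where it was at the start of the episode above 0.04 m).
It fails at once if the gauge is tipped over (more than 0.9 rad) (angle between gauge_foot's own z axis and vertical above 0.9 rad).
It also fails if it takes over 67 s, if anything falls off the work surface, if the arm or the gripper's body presses on something with over 40 N, if the wrist force passes 120 N, or if a joint passes its speed limit or range.

## Working session

There is one attempt and no reset: what is moved stays moved. The work goes in short steps, Python scripts to look and compute and a tool call to move; the robot and the scene stay as the last step left them, time stands still between calls to the robot, and variables do not carry over. Pictures are saved under pics/ and viewed, and the job is handed in when it is done.

Besides the shell and the picture viewer there is one more tool, called as name(argument=value, ...), one argument or row to a line, values as JSON. servo_tool: Moves the arm, as the interface text tells. Its arguments: {"type":"object","properties":{"plan":{"type":"array"},"squeeze":{"type":"number"}},"required":["plan"]}

```bash
mkdir -p pics
cat > h.py <<'E'
from workcell import *
import numpy as np, cv2
from scipy.spatial.transform import Rotation as R
def cam(f):
    K=np.array([[f["fx"],0,f["cx"]],[0,f["fy"],f["cy"]],[0,0,1.]]);D=np.array(f["dist_coeffs"],float)
    Rm=cv2.Rodrigues(np.array(f["rvec"],float))[0];t=np.array(f["tvec"],float).reshape(3)
    return K,D,Rm,t
def ray(f,uv):
    K,D,Rm,t=cam(f)
    p=cv2.undistortPoints(np.array(uv,float).reshape(-1,1,2),K,D).reshape(-1,2)
    d=np.c_[p,np.ones(len(p))]@Rm
    return -Rm.T@t,d
def plane(f,uv,z):
    o,d=ray(f,uv); s=(z-o[2])/d[:,2]; return o+d*s[:,None]
def cloud(f):
    K,D,Rm,t=cam(f); h,w=f["range_z"].shape
    uu,vv=np.meshgrid(np.arange(w),np.arange(h))
    o,d=ray(f,np.stack([uu.ravel(),vv.ravel()],1))
    return (o+d*f["range_z"].ravel()[:,None]).reshape(h,w,3)
def proj(f,P):
    K,D,Rm,t=cam(f); return cv2.projectPoints(np.array(P,float).reshape(-1,1,3),cv2.Rodrigues(Rm)[0],t,K,D)[0].reshape(-1,2)
def save(f,n): cv2.imwrite(n,cv2.cvtColor(f["color"],cv2.COLOR_RGB2BGR))
E
python3 - <<'E'
from h import *
import pickle
for n in ("side","top"):
    f=grab_frame(n); save(f,f"pics/{n}0.png"); pickle.dump(f,open(n+"0.pkl","wb"))
    o,d=ray(f,[[256,192]]); print(n,o,d,f["fx"])
print(state())
E
```

```text
side [  297.43893477 -1099.50228617  1094.72483701] [[ 0.18267081  0.76014926 -0.62365532]] 474.97255753195276
top [ 359.75663757   61.4194977  1212.36566546] [[ 0.1823155  -0.01267582 -0.98315931]] 347.98273071801486
{'time_s': 0.1, 'qpos': array([ 7.43701587e+01,  1.83480833e+01,  8.96991783e+01, -7.89352352e-04,
        7.20438848e+01, -1.14508664e+00]), 'qvel': array([ 0.04906873, -0.05320511, -0.19105085,  0.04932164,  0.17422451,
        0.07008033]), 'effort': array([ 2.59962735e-04, -4.13338566e+01, -2.32508665e+01,  7.28587224e-02,
        4.21957299e-02, -7.31422824e-05]), 'ee_pos': array([143.69467666, 556.29127527, 213.20491019]), 'ee_rot': array([-1.79908857e+02, -1.07112105e-03,  1.65515488e+02]), 'force': array([ 0.34862794,  0.03195616, -0.15047378]), 'torque': array([-0.00347207,  0.0035261 ,  0.00419589]), 'gripper_width': 91.30973187177496}
```

View pics/side0.png

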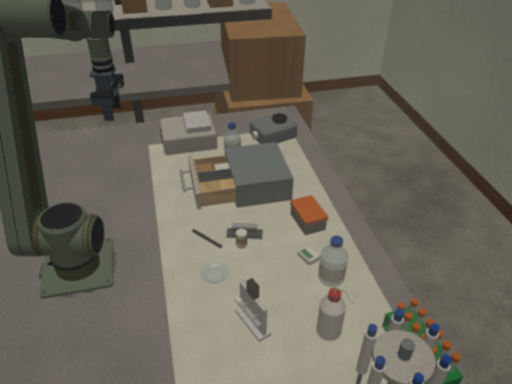

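View pics/top0.png

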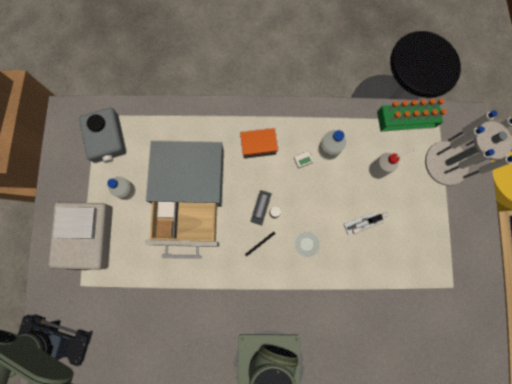

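Side view: block at about (245,231), jar (241,238), gauge (253,308), drawer (212,180). Top view: block (261,207), jar lid (275,212), gauge (364,223), free drawer bay (197,222). I'll zoom in next.

Run:
```python
from h import *
import pickle
S=pickle.load(open("side0.pkl","rb"));T=pickle.load(open("top0.pkl","rb"))
def crop(f,x0,y0,w,h,k,n):
    c=f["color"][y0:y0+h,x0:x0+w]; cv2.imwrite(n,cv2.cvtColor(cv2.resize(c,None,fx=k,fy=k,interpolation=cv2.INTER_CUBIC),cv2.COLOR_RGB2BGR))
a=[(S,170,140,130,110,6,"s1"),(S,200,250,100,100,6,"s2"),(T,240,180,160,85,5,"t1"),(T,140,190,100,75,6,"t2")]
for f,x,y,w,h,k,n in a: crop(f,x,y,w,h,k,f"pics/{n}.png")
```

```text
(no output)
```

View pics/s1.png

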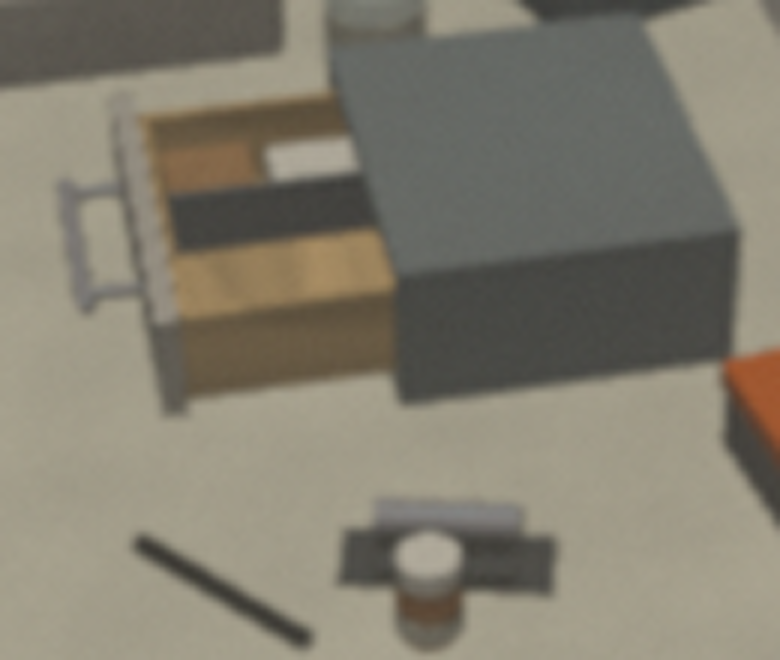

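View pics/s2.png

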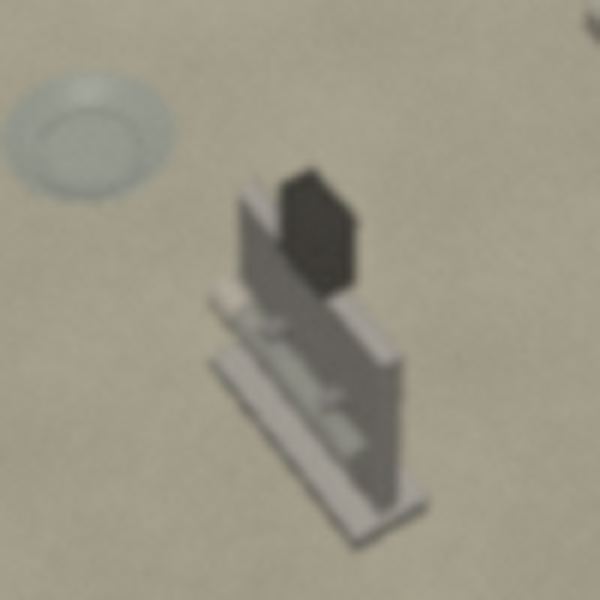

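View pics/t1.png

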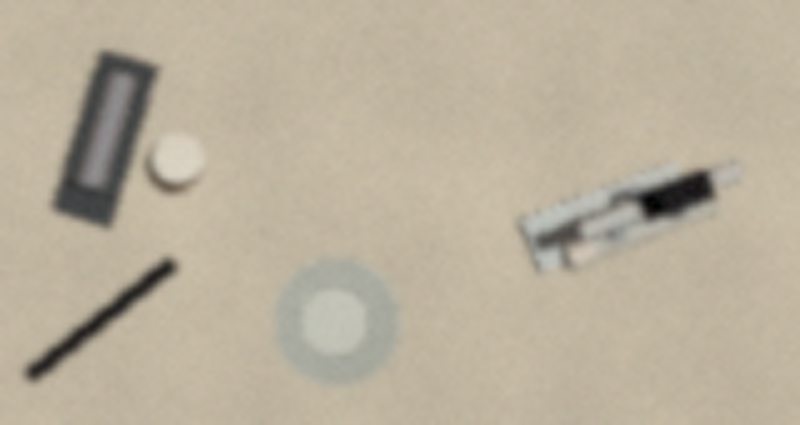

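View pics/t2.png

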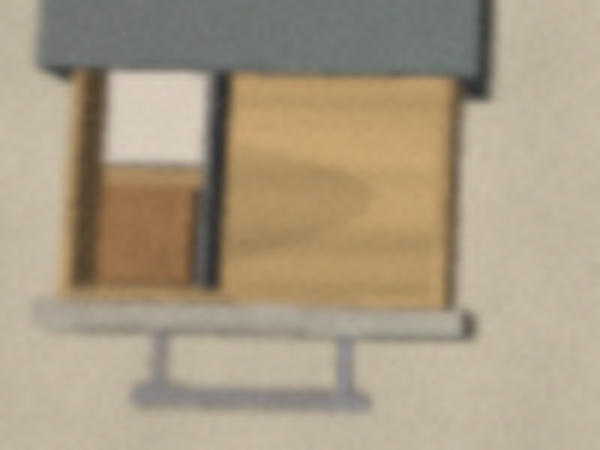

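Run:
```python
from h import *
import pickle
S=pickle.load(open("side0.pkl","rb"));T=pickle.load(open("top0.pkl","rb"))
for n,f in (("S",S),("T",T)):
    c=cloud(f); ok=f["range_z"]>0
    X,Y,Z=c[...,0],c[...,1],c[...,2]
    b=ok&(X>250)&(X<700)&(Y>-300)&(Y<400)&(abs(Z)<8); print(n,"bench z",np.median(Z[b]),Z[b].std())
    hsv=cv2.cvtColor(f["color"],cv2.COLOR_RGB2HSV)
    # blobs above bench
    m=(ok&(X>200)&(X<800)&(Y>-450)&(Y<500)&(Z>10)&(Z<300)).astype(np.uint8)
    k,l,st,ce=cv2.connectedComponentsWithStats(m)
    for i in range(1,k):
        if st[i,4]<15: continue
        q=c[l==i]; print(st[i],np.round(q.min(0)),np.round(q.max(0)),np.round(np.median(q,0)))
```

```text
S bench z -1.063902536629712 2.577405481162378
[ 180  124  114   86 5611] [352. 153.  10.] [739. 500. 141.] [570. 258.  78.]
[291 195  38  39 984] [703. -33.  10.] [800. 102.  70.] [747.  15.  59.]
[232 223  25  24 414] [486. -42.  10.] [568.  45.  60.] [515.   5.  35.]
[ 298  236   51   50 1331] [ 673. -263.   10.] [783. -94. 162.] [ 728. -236.   80.]
[200 262  30  22 170] [ 360. -176.   10.] [447. -87.  17.] [ 409. -124.   12.]
[ 235  278   36   63 1140] [ 436. -389.   10.] [ 514. -272.  169.] [ 473. -340.   78.]
[ 317  287   36   53 1154] [ 637. -448.   10.] [ 703. -367.  199.] [ 662. -416.  106.]
T bench z 1.471773185478014 2.4100709192288043
[240 128  39  30 942] [704. -28.  12.] [800. 104.  71.] [747.  38.  63.]
[318 130  28  30 618] [ 704. -252.   10.] [ 782. -174.  166.] [ 729. -203.  110.]
[ 145  140   79  119 7685] [352. 163.  10.] [741. 405. 109.] [563. 285.  99.]
[369 149  46  29 551] [ 638. -449.   12.] [ 702. -358.  197.] [ 661. -380.  116.]
[294 151  20  17 211] [ 673. -156.   12.] [733. -89.  30.] [ 702. -123.   23.]
[114 177  22  23 333] [550. 473.  10.] [615. 500. 146.] [579. 486.  87.]
[252 194  19  26 305] [487.  -3.  10.] [576.  59.  51.] [528.  29.  27.]
[269 206  12  13 110] [491. -37.  11.] [527.   0.  62.] [507. -18.  56.]
[344 213  45  22 481] [ 434. -382.   10.] [ 511. -261.  172.] [ 469. -309.   69.]
[295 231  25  27 266] [ 358. -172.   10.] [447. -88.  22.] [ 403. -130.   14.]
[246 232  30  24  90] [364. -21.  10.] [443.  78.  16.] [408.  26.  12.]
```

Run:
```python
from h import *
import pickle
S=pickle.load(open("side0.pkl","rb"));T=pickle.load(open("top0.pkl","rb"))
for n,f in (("S",S),("T",T)):
    print("==",n)
    c=cloud(f); X,Y,Z=c[...,0],c[...,1],c[...,2]
    rgb=f["color"].astype(int); br=rgb.mean(2)
    reg=lambda x0,x1,y0,y1,z0,z1:(X>x0)&(X<x1)&(Y>y0)&(Y<y1)&(Z>z0)&(Z<z1)
    def uv(m): v,u=np.nonzero(m); return np.stack([u,v],1).astype(float)
    # jar lid top
    m=reg(475,540,-50,12,48,66); p=uv(m)
    q=plane(f,p,56); (cx,r)=cv2.minEnclosingCircle(q[:,:2].astype(np.float32))
    print("jar lid n",len(p),"mean",q.mean(0),"circ",cx,r,"depth mean",c[m].mean(0))
    # ridge
    m=reg(470,590,-20,70,38,52)&~reg(470,532,-50,5,38,66); p=uv(m); q=plane(f,p,44)
    mr=cv2.minAreaRect(q[:,:2].astype(np.float32)); print("ridge",len(p),mr,"z95",np.percentile(Z[m],90), "depthmean",c[m].mean(0))
    # block
    m=reg(470,600,-20,80,10,52)&~reg(470,532,-50,2,10,66); p=c[m]
    mr=cv2.minAreaRect(p[:,:2].astype(np.float32)); print("block",len(p),mr)
    # handle
    m=reg(400,560,-420,-230,118,185)&(br<80); p=c[m]
    print("handle",len(p),p.min(0),p.max(0),p.mean(0)); mt=m&(Z>158)
    q=plane(f,uv(mt),167); print(" top",len(q),q.mean(0),cv2.minAreaRect(q[:,:2].astype(np.float32)))
    # gauge foot/plate
    m=reg(420,530,-400,-250,5,25); p=c[m]; print("foot",len(p),cv2.minAreaRect(p[:,:2].astype(np.float32)))
    m=reg(420,530,-400,-250,95,150)&(br>80);p=c[m];print("plate top",len(p),p.mean(0),cv2.minAreaRect(p[:,:2].astype(np.float32)))
```

```text
== S
jar lid n 75 mean [509.05005386 -24.4787124   56.        ] circ (509.46630859375, -25.34178924560547) 19.989301681518555 depth mean [509.50205191 -22.19113526  53.78556183]
ridge 80 ((527.98388671875, 19.17273712158203), (21.088714599609375, 76.717041015625), 72.0289306640625) z95 45.172682605909294 depthmean [528.81768237  23.49973051  42.15928856]
block 234 ((522.4285278320312, 21.656234741210938), (36.45994186401367, 90.0127182006836), 73.53810119628906)
handle 188 [ 462.83578249 -346.46019098  119.9712248 ] [ 487.58971612 -306.10625589  169.37736937] [ 473.92878883 -332.04476825  151.78466539]
 top 85 [ 474.33628255 -331.01236501  167.        ] ((474.011962890625, -330.8367614746094), (18.889324188232422, 37.01006317138672), 20.295509338378906)
foot 300 ((484.8896789550781, -330.4585876464844), (87.05792236328125, 117.8397445678711), 2.9188859462738037)
plate top 255 [ 477.68090691 -336.24150026  112.54679858] ((477.83135986328125, -327.1598815917969), (16.993389129638672, 116.07682037353516), 19.195676803588867)
== T
jar lid n 85 mean [509.2286894  -18.95765587  56.        
[... 269 characters left out ...]
.35529351  43.83412377]
block 311 ((527.48583984375, 28.886493682861328), (43.734954833984375, 108.36599731445312), 73.23424530029297)
handle 75 [ 463.68347464 -336.71579975  126.16005747] [ 485.85009134 -304.38443997  171.94217251] [ 474.90136314 -317.66553379  161.88449435]
 top 59 [ 475.58845772 -320.446922    167.        ] ((475.81048583984375, -321.1713562011719), (16.267337799072266, 35.25040054321289), 21.24550437927246)
foot 172 ((475.1066589355469, -321.7362365722656), (139.65252685546875, 107.8563003540039), 88.03564453125)
plate top 96 [ 471.57169328 -310.752397    121.30382306] ((475.96466064453125, -321.4512023925781), (19.696184158325195, 113.65596771240234), 24.80129051208496)
```

Run:
```python
from h import *
import pickle
T=pickle.load(open("top0.pkl","rb"));f=T
c=cloud(f)
# drawer: sample depth lines in crop
for v in (205,212,220,228,234,238,240,242,246,250):
    print(v,[tuple(np.round(c[v,u]).astype(int)) for u in (150,153,160,168,174,177,180,190,200,210,215,217,220)])
for u in (160,180,195,210):
    print(u,[(v,*np.round(c[v,u]).astype(int)) for v in range(198,256,3)])
```

```text
205 [(np.int64(534), np.int64(420), np.int64(1)), (np.int64(523), np.int64(388), np.int64(75)), (np.int64(527), np.int64(371), np.int64(51)), (np.int64(527), np.int64(343), np.int64(53)), (np.int64(529), np.int64(324), np.int64(45)), (np.int64(530), np.int64(315), np.int64(40)), (np.int64(532), np.int64(308), np.int64(24)), (np.int64(532), np.int64(274), np.int64(24)), (np.int64(533), np.int64(239), np.int64(22)), (np.int64(533), np.int64(204), np.int64(23)), (np.int64(525), np.int64(181), np.int64(79)), (np.int64(534), np.int64(181), np.int64(18)), (np.int64(532), np.int64(169), np.int64(36))]
212 [(np.int64(509), np.int64(417), np.int64(6)), (np.int64(501), np.int64(388), np.int64(69)), (np.int64(504), np.int64(370), np.int64(48)), (np.int64(504), np.int64(342), np.int64(51)), (np.int64(502), np.int64(318), np.int64(68)), (np.int64(506), np.int64(316), np.int64(33)), (np.int64(508), np.int64(307), np.int64(23)), (np.int64(508), np.int64(273), np.int64(24)), (np.int64(508), np.int64(238), np.int64(23)), (np.int64(509), np.int64(204), np.int64(22)), (np.int64(503), np.int64(181), np.
[... 8299 characters left out ...]
t64(495), np.int64(204), np.int64(19)), (219, np.int64(485), np.int64(203), np.int64(24)), (222, np.int64(474), np.int64(203), np.int64(25)), (225, np.int64(464), np.int64(202), np.int64(23)), (228, np.int64(454), np.int64(202), np.int64(23)), (231, np.int64(444), np.int64(202), np.int64(23)), (234, np.int64(433), np.int64(201), np.int64(24)), (237, np.int64(423), np.int64(201), np.int64(26)), (240, np.int64(411), np.int64(195), np.int64(78)), (243, np.int64(401), np.int64(193), np.int64(88)), (246, np.int64(392), np.int64(196), np.int64(58)), (249, np.int64(383), np.int64(202), np.int64(5)), (252, np.int64(373), np.int64(202), np.int64(3)), (255, np.int64(363), np.int64(203), np.int64(-3))]
```

```bash
cat >> h.py <<'E'
def rpy(r,p,y): return R.from_euler("xyz",[r,p,y],degrees=True)
def go(p1,R1,n,p0=None,R0=None,smooth=True):
    s=state()
    p0=s["ee_pos"] if p0 is None else np.array(p0,float); R0=rpy(*s["ee_rot"]) if R0 is None else R0
    sh=R0.inv().apply(np.array(p1,float)-p0); rv=(R0.inv()*R1).as_rotvec()
    print("from",np.round(p0,1),"shift",np.round(sh,1),"turn",np.round(rv,3))
    for k in range(1,n+1):
        a=k/n; a=a*a*(3-2*a) if smooth else a
        print(",".join([f"{x:.0f}" for x in sh*a]+[f"{x:.2f}" for x in rv*a]))
def st():
    s=state(); print("t",round(s["time_s"],2),"pos",np.round(s["ee_pos"],1),"rot",np.round(s["ee_rot"],2),"F",np.round(s["force"],1),"M",np.round(s["torque"],2),"w",round(s["gripper_width"],1))
E
python3 -c "
from h import *
go([509.5,-20,140],rpy(180,0,73.3),20,p0=[143.8,556.7,214],R0=rpy(180,0,165.5))"
```

```text
from [143.8 556.7 214. ] shift [-498.4 -466.8   74. ] turn [ 0.    -0.     1.609]
-4,-3,1,0.00,-0.00,0.01
-14,-13,2,0.00,-0.00,0.05
-30,-28,4,0.00,-0.00,0.10
-52,-49,8,0.00,-0.00,0.17
-78,-73,12,0.00,-0.00,0.25
-108,-101,16,0.00,-0.00,0.35
-140,-132,21,0.00,-0.00,0.45
-175,-164,26,0.00,-0.00,0.57
-212,-198,31,0.00,-0.00,0.68
-249,-233,37,0.00,-0.00,0.80
-286,-268,43,0.00,-0.00,0.92
-323,-302,48,0.00,-0.00,1.04
-358,-335,53,0.00,-0.00,1.16
-391,-366,58,0.00,-0.00,1.26
-421,-394,62,0.00,-0.00,1.36
-447,-418,66,0.00,-0.00,1.44
-468,-438,70,0.00,-0.00,1.51
-484,-454,72,0.00,-0.00,1.56
-495,-463,73,0.00,-0.00,1.60
-498,-467,74,0.00,-0.00,1.61
```

servo_tool(
  plan=[
    [[-4, -3, 1, 0, 0, 0.01, 0.68], [-14, -13, 2, 0, 0, 0.05, 0.68], [-30, -28, 4, 0, 0, 0.1, 0.68], [-52, -49, 8, 0, 0, 0.17, 0.68], [-78, -73, 12, 0, 0, 0.25, 0.68], [-108, -101, 16, 0, 0, 0.35, 0.68], [-140, -132, 21, 0, 0, 0.45, 0.68], [-175, -164, 26, 0, 0, 0.57, 0.68], [-212, -198, 31, 0, 0, 0.68, 0.68], [-249, -233, 37, 0, 0, 0.8, 0.68], [-286, -268, 43, 0, 0, 0.92, 0.68], [-323, -302, 48, 0, 0, 1.04, 0.68], [-358, -335, 53, 0, 0, 1.16, 0.68], [-391, -366, 58, 0, 0, 1.26, 0.68], [-421, -394, 62, 0, 0, 1.36, 0.68], [-447, -418, 66, 0, 0, 1.44, 0.68], [-468, -438, 70, 0, 0, 1.51, 0.68], [-484, -454, 72, 0, 0, 1.56, 0.68], [-495, -463, 73, 0, 0, 1.6, 0.68], [-498, -467, 74, 0, 0, 1.61, 0.68]],
  ],
)

```text
time_s: 2.1
ee_pos: [509.4, -21.2, 139.9]
ee_rot: [180.0, -0.0, 73.1]
force: [-0.1, 0.7, 0.3]
gripper_width: 61.6
```

servo_tool(
  plan=[
    [[0, 0, 8, 0, 0, 0, 0.68], [0, 0, 25, 0, 0, 0, 0.68], [1, 0, 48, 0, 0, 0, 0.68], [1, 0, 72, 0, 0, 0, 0.68], [1, 0, 95, 0, 0, 0, 0.68], [1, 0, 112, 0, 0, 0, 0.68], [1, 0, 120, 0, 0, 0, 0.68], [1, 0, 122, 0, 0, 0, 0.68], [1, 0, 122, 0, 0, 0, 0.68]],
  ],
)

```text
time_s: 3.0
ee_pos: [509.5, -18.6, 18.2]
ee_rot: [180.0, -0.0, 73.3]
force: [-0.0, -1.0, 0.0]
gripper_width: 61.9
```

Run:
```python
from h import *
st()
f=grab_frame("side"); c=f["color"][170:290,180:310]; cv2.imwrite("pics/s3.png",cv2.cvtColor(cv2.resize(c,None,fx=6,fy=5,interpolation=cv2.INTER_CUBIC),cv2.COLOR_RGB2BGR))
```

```text
t 3.0 pos [509.5 -18.6  18.2] rot [ 1.7998e+02 -1.0000e-02  7.3310e+01] F [-0. -1.  0.] M [-0.09  0.08  0.01] w 61.9
```

View pics/s3.png

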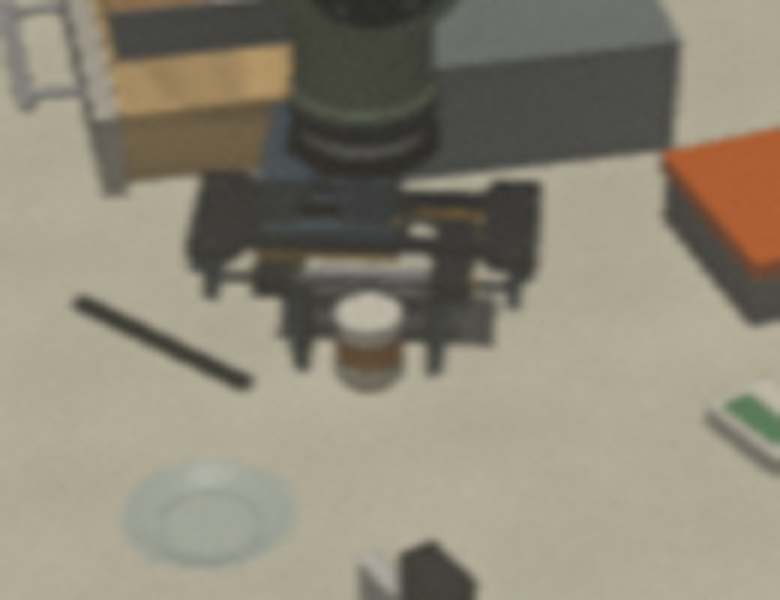

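The jar (around 368,345 in the crop) sits between the two fingers, which are clear of the block and pen. I'll close the gripper.

servo_tool(
  plan=[
    [[0, 0, 0, 0, 0, 0, 0.3], [0, 0, 0, 0, 0, 0, 0.3], [0, 0, 0, 0, 0, 0, 0.3], [0, 0, 0, 0, 0, 0, 0.3], [0, 0, 0, 0, 0, 0, 0.3], [0, 0, 0, 0, 0, 0, 0.3], [0, 0, 0, 0, 0, 0, 0.3]],
  ],
  squeeze=15,
)

```text
time_s: 3.75
ee_pos: [509.6, -19.0, 18.3]
ee_rot: [180.0, -0.0, 73.3]
force: [-1.7, -0.4, 5.4]
gripper_width: 36.9
```

```bash
python3 -c "
from h import *
st()
go([473,252,140],rpy(180,0,0.6),20)"
```

```text
t 3.75 pos [509.6 -19.   18.3] rot [ 1.7998e+02 -1.0000e-02  7.3270e+01] F [-1.7 -0.4  5.4] M [-0.08  0.29 -0.01] w 36.9
from [509.6 -19.   18.3] shift [ 249.  -113.  -121.7] turn [ 0.    -0.     1.268]
2,-1,-1,0.00,-0.00,0.01
7,-3,-3,0.00,-0.00,0.04
15,-7,-7,0.00,-0.00,0.08
26,-12,-13,0.00,-0.00,0.13
39,-18,-19,0.00,-0.00,0.20
54,-24,-26,0.00,-0.00,0.27
70,-32,-34,0.00,-0.00,0.36
88,-40,-43,0.00,-0.00,0.45
106,-48,-52,0.00,-0.00,0.54
125,-57,-61,0.00,-0.00,0.63
143,-65,-70,0.00,-0.00,0.73
161,-73,-79,0.00,-0.00,0.82
179,-81,-87,0.00,-0.00,0.91
195,-89,-95,0.00,-0.00,0.99
210,-95,-103,0.00,-0.00,1.07
223,-101,-109,0.00,-0.00,1.14
234,-106,-114,0.00,-0.00,1.19
242,-110,-118,0.00,-0.00,1.23
247,-112,-121,0.00,-0.00,1.26
249,-113,-122,0.00,-0.00,1.27
```

servo_tool(
  plan=[
    [[0, 0, -5, 0, 0, 0, 0.3], [0, 0, -18, 0, 0, 0, 0.3], [0, 0, -40, 0, 0, 0, 0.3], [0, 0, -65, 0, 0, 0, 0.3], [0, 0, -90, 0, 0, 0, 0.3], [0, 0, -110, 0, 0, 0, 0.3], [0, 0, -125, 0, 0, 0, 0.3], [0, 0, -130, 0, 0, 0, 0.3]],
  ],
)

```text
time_s: 4.55
ee_pos: [510.3, -19.1, 149.4]
ee_rot: [179.8, -0.0, 73.3]
force: [0.9, 0.3, -1.6]
gripper_width: 36.8
```

servo_tool(
  plan=[
    [[2, -1, 0, 0, 0, 0.01, 0.3], [7, -3, 0, 0, 0, 0.04, 0.3], [15, -7, 0, 0, 0, 0.08, 0.3], [26, -12, 0, 0, 0, 0.13, 0.3], [39, -18, 0, 0, 0, 0.2, 0.3], [54, -24, 0, 0, 0, 0.27, 0.3], [70, -32, 0, 0, 0, 0.36, 0.3], [88, -40, 0, 0, 0, 0.45, 0.3], [106, -48, 0, 0, 0, 0.54, 0.3], [125, -57, 0, 0, 0, 0.63, 0.3], [143, -65, 0, 0, 0, 0.73, 0.3], [161, -73, 0, 0, 0, 0.82, 0.3], [179, -81, 0, 0, 0, 0.91, 0.3], [195, -89, 0, 0, 0, 0.99, 0.3], [210, -95, 0, 0, 0, 1.07, 0.3], [223, -101, 0, 0, 0, 1.14, 0.3], [234, -106, 0, 0, 0, 1.19, 0.3], [242, -110, 0, 0, 0, 1.23, 0.3], [247, -112, 0, 0, 0, 1.26, 0.3], [249, -113, 0, 0, 0, 1.27, 0.3]],
  ],
)

```text
time_s: 6.55
ee_pos: [472.1, 252.2, 146.5]
ee_rot: [179.9, 0.1, 0.5]
force: [-0.6, 0.3, -1.5]
gripper_width: 36.9
```

Run:
```python
from h import *
st()
f=grab_frame("side"); c=f["color"][110:230,160:290]; cv2.imwrite("pics/s4.png",cv2.cvtColor(cv2.resize(c,None,fx=6,fy=5,interpolation=cv2.INTER_CUBIC),cv2.COLOR_RGB2BGR))
```

```text
t 6.55 pos [472.1 252.2 146.5] rot [1.7994e+02 1.4000e-01 5.0000e-01] F [-0.6  0.3 -1.5] M [-0.13  0.19  0.02] w 36.9
```

View pics/s4.png

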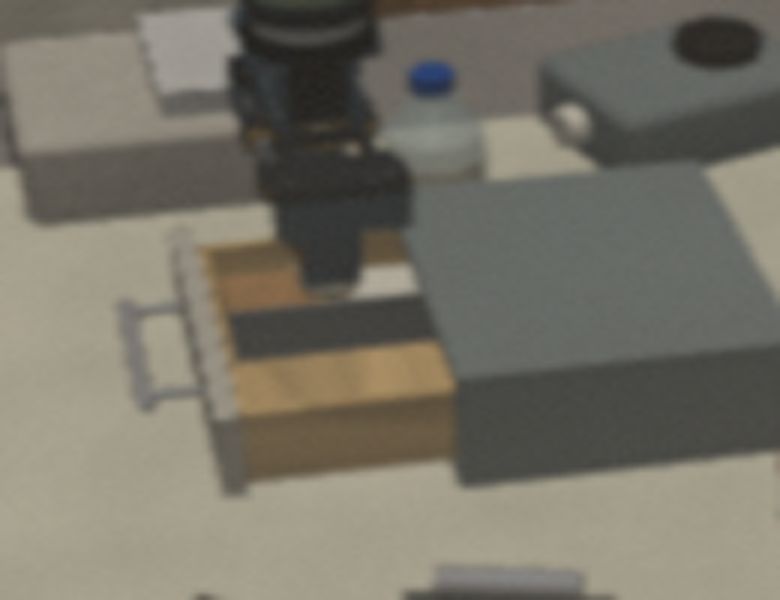

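servo_tool(
  plan=[
    [[0, 0, 4, 0, 0, 0, 0.3], [0, 0, 14, 0, 0, 0, 0.3], [0, 0, 28, 0, 0, 0, 0.3], [0, 0, 45, 0, 0, 0, 0.3], [0, 0, 62, 0, 0, 0, 0.3], [0, 0, 78, 0, 0, 0, 0.3], [0, 0, 90, 0, 0, 0, 0.3], [0, 0, 97, 0, 0, 0, 0.3], [0, 0, 100, 0, 0, 0, 0.3], [0, 0, 101, 0, 0, 0, 0.3], [0, 0, 102, 0, 0, 0, 0.3]],
  ],
)

```text
time_s: 7.7
ee_pos: [473.4, 252.2, 46.4]
ee_rot: [-180.0, -0.1, 0.5]
force: [0.5, -0.5, -1.3]
gripper_width: 36.8
```

servo_tool(
  plan=[
    [[0, 0, 1, 0, 0, 0, 0.3], [0, 0, 2, 0, 0, 0, 0.3], [0, 0, 3, 0, 0, 0, 0.3], [0, 0, 3, 0, 0, 0, 0.3]],
  ],
)

```text
time_s: 8.1
ee_pos: [472.9, 252.0, 42.9]
ee_rot: [-180.0, 0.0, 0.5]
force: [0.6, -0.3, -1.1]
gripper_width: 36.8
```

servo_tool(
  plan=[
    [[0, 0, 1, 0, 0, 0, 0.3], [0, 0, 2, 0, 0, 0, 0.3], [0, 0, 2, 0, 0, 0, 0.3]],
  ],
)

```text
time_s: 8.4
ee_pos: [472.8, 251.9, 40.8]
ee_rot: [180.0, 0.0, 0.5]
force: [-0.9, -0.5, -1.0]
gripper_width: 37.2
```

servo_tool(
  plan=[
    [[0, 0, 1, 0, 0, 0, 0.3], [0, 0, 2, 0, 0, 0, 0.3], [0, 0, 2, 0, 0, 0, 0.3]],
  ],
)

```text
time_s: 8.7
ee_pos: [473.8, 252.0, 40.3]
ee_rot: [-180.0, -0.1, 0.5]
force: [0.4, -1.9, 6.8]
gripper_width: 37.0
```

Contact at about 7 N, at the expected height (TCP minus 18.3 ≈ 22 mm, which is the floor). I'll back off 1 mm, open to about 62 mm and rise.

servo_tool(
  plan=[
    [[0, 0, -1, 0, 0, 0, 0.3], [0, 0, -1, 0, 0, 0, 0.68], [0, 0, -1, 0, 0, 0, 0.68], [0, 0, -1, 0, 0, 0, 0.68], [0, 0, -1, 0, 0, 0, 0.68], [0, 0, -1, 0, 0, 0, 0.68], [0, 0, -8, 0, 0, 0, 0.68], [0, 0, -25, 0, 0, 0, 0.68], [0, 0, -50, 0, 0, 0, 0.68], [0, 0, -80, 0, 0, 0, 0.68], [0, 0, -115, 0, 0, 0, 0.68], [0, 0, -150, 0, 0, 0, 0.68], [0, 0, -180, 0, 0, 0, 0.68], [0, 0, -195, 0, 0, 0, 0.68], [0, 0, -200, 0, 0, 0, 0.68]],
  ],
)

```text
time_s: 10.2
ee_pos: [473.7, 252.4, 241.6]
ee_rot: [-179.9, -0.2, 0.5]
force: [0.6, -0.4, -0.6]
gripper_width: 62.1
```

Run:
```python
from h import *
st()
f=grab_frame("side"); c=f["color"][110:230,160:290]; cv2.imwrite("pics/s5.png",cv2.cvtColor(cv2.resize(c,None,fx=6,fy=5,interpolation=cv2.INTER_CUBIC),cv2.COLOR_RGB2BGR))
go([475.5,-321.5,250],rpy(180,0,111.5),20)
```

```text
t 10.2 pos [473.7 252.4 241.6] rot [-179.88   -0.24    0.5 ] F [ 0.6 -0.4 -0.6] M [-0.02  0.16 -0.02] w 62.1
from [473.5 252.3 241. ] shift [ -3.  573.8 -10. ] turn [ 0.002 -0.004 -1.937]
-0,4,-0,0.00,-0.00,-0.01
-0,16,-0,0.00,-0.00,-0.05
-0,35,-1,0.00,-0.00,-0.12
-0,60,-1,0.00,-0.00,-0.20
-0,90,-2,0.00,-0.00,-0.30
-1,124,-2,0.00,-0.00,-0.42
-1,162,-3,0.00,-0.00,-0.55
-1,202,-4,0.00,-0.00,-0.68
-1,244,-4,0.00,-0.00,-0.82
-2,287,-5,0.00,-0.00,-0.97
-2,330,-6,0.00,-0.00,-1.11
-2,372,-6,0.00,-0.00,-1.26
-2,412,-7,0.00,-0.00,-1.39
-2,450,-8,0.00,-0.00,-1.52
-3,484,-8,0.00,-0.00,-1.63
-3,514,-9,0.00,-0.00,-1.74
-3,539,-9,0.00,-0.00,-1.82
-3,558,-10,0.00,-0.00,-1.88
-3,570,-10,0.00,-0.00,-1.92
-3,574,-10,0.00,-0.00,-1.94
```

View pics/s5.png

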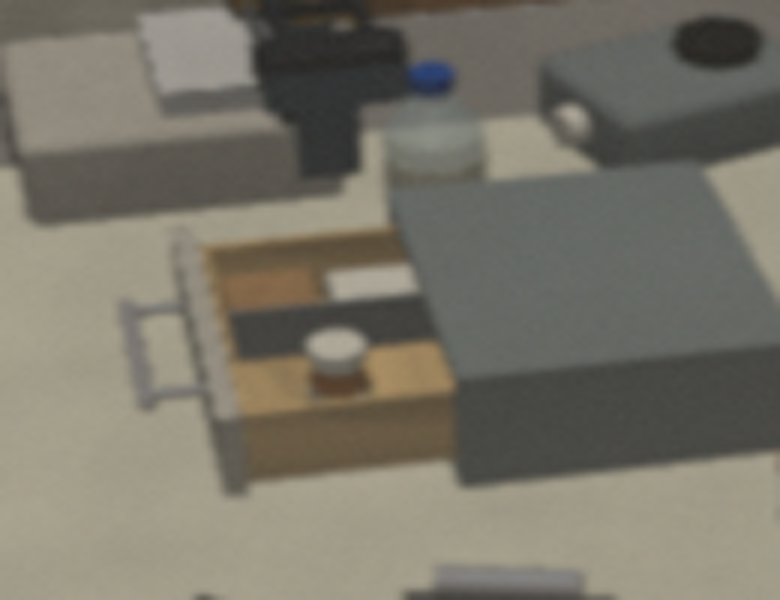

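The jar stands upright in the free bay (335,355 in the crop). The side and top estimates of the handle differ in y because face pixels bias them, so I'll refine that with a purely 3D check.

Run:
```python
from h import *
import pickle
for n in ("side","top"):
    f=pickle.load(open(n+"0.pkl","rb")); c=cloud(f); br=f["color"].astype(int).mean(2)
    X,Y,Z=c[...,0],c[...,1],c[...,2]; reg=(X>400)&(X<560)&(Y>-420)&(Y<-230)
    h=reg&(Z>100)&(br>80); print("plate z",np.percentile(Z[h],[50,90,97]))
    for z0 in (60,90,105):
        m=reg&(Z>z0)&(Z<130)&(br>85); p=c[m][:,:2]; u,s,v=np.linalg.svd(p-p.mean(0)); a=v[0]*(1 if v[0][1]>0 else -1)
        q=(p)@a; print(n,z0,len(p),"yaw",np.degrees(np.arctan2(a[1],a[0]))-90,"ends",q.min(),q.max(),"mid along",(np.percentile(q,1)+np.percentile(q,99))/2,"perp",np.median(p@[a[1],-a[0]]))
        mid=a*(np.percentile(q,1)+np.percentile(q,99))/2+np.array([a[1],-a[0]])*np.median(p@[a[1],-a[0]]); print("  mid",mid)
    m=reg&(Z>125)&(br<85); p=c[m]; t=p[p[:,2]>163]; print("handle top pts",len(t),t.mean(0),t.min(0),t.max(0))
```

```text
plate z [117.80929975 127.30572295 164.95479975]
side 60 683 yaw 22.345177287141354 ends -543.2241684113977 -426.1703829323646 mid along -484.4571661058028 perp 310.9992570879269
  mid [ 471.8300153 -329.8419627]
side 90 279 yaw 21.52597951505281 ends -537.7139463666007 -421.5764612822592 mid along -479.9575113338577 perp 319.23546539214425
  mid [ 473.07668546 -329.34623836]
side 105 181 yaw 21.39250834785804 ends -536.0214120105214 -420.8197882421866 mid along -479.11459209734323 perp 321.31287579844025
  mid [ 473.93501185 -328.90479026]
handle top pts 60 [ 475.3584819  -327.44874448  165.44269945] [ 464.02086592 -346.30181559  163.04013345] [ 487.58971612 -311.99336514  169.37736937]
plate z [122.76950145 165.4360309  167.89436108]
top 60 241 yaw 17.824112179764484 ends -509.08013041400744 -395.18094293943824 mid along -452.2939733839893 perp 343.30366294524225
  mid [ 465.27067599 -325.50029403]
top 90 91 yaw 20.661030449605505 ends -525.8555178093965 -411.96176583287473 mid along -469.1099946702826 perp 331.2852367477712
  mid [ 475.4984489 -322.0486303]
top 105 86 yaw 20.659612485419856 ends -525.8473588084678 -411.953627249006 mid along -469.09066002660313 perp 331.18212369856667
  mid [ 475.38717494 -322.07868649]
handle top pts 59 [ 475.34695282 -321.12718081  166.84361275] [ 463.68347464 -336.71579975  163.12435607] [ 485.85009134 -306.849609    171.94217251]
```

servo_tool(
  plan=[
    [[0, 4, 0, 0, 0, -0.01, 0.68], [0, 16, 0, 0, 0, -0.05, 0.68], [0, 35, 0, 0, 0, -0.12, 0.68], [0, 60, 0, 0, 0, -0.2, 0.68], [0, 90, -2, 0, 0, -0.3, 0.68], [-1, 124, -2, 0, 0, -0.42, 0.68], [-1, 162, -3, 0, 0, -0.55, 0.68], [-1, 202, -4, 0, 0, -0.68, 0.68], [-1, 244, -4, 0, 0, -0.82, 0.68], [-2, 287, -5, 0, 0, -0.97, 0.68], [-2, 330, -6, 0, 0, -1.11, 0.68], [-2, 372, -6, 0, 0, -1.25, 0.68], [-2, 412, -7, 0, 0, -1.39, 0.68], [-2, 450, -8, 0, 0, -1.52, 0.68], [-3, 484, -8, 0, 0, -1.63, 0.68], [-3, 514, -9, 0, 0, -1.74, 0.68], [-3, 539, -9, 0, 0, -1.82, 0.68], [-3, 558, -10, 0, 0, -1.88, 0.68], [-3, 570, -10, 0, 0, -1.92, 0.68], [-3, 574, -10, 0, 0, -1.94, 0.68]],
  ],
)

```text
time_s: 12.25
ee_pos: [474.1, -323.0, 247.0]
ee_rot: [-179.9, -0.2, 111.6]
force: [0.3, 0.8, -0.4]
gripper_width: 62.2
```

servo_tool(
  plan=[
    [[0, 0, 6, 0, 0, 0.01, 0.68], [-1, 1, 20, 0, 0, 0.01, 0.68], [-1, 1, 40, 0, 0, 0.01, 0.68], [-1, 1, 62, 0, 0, 0.01, 0.68], [-1, 1, 84, 0, 0, 0.01, 0.68], [-1, 1, 102, 0, 0, 0.01, 0.68], [-1, 1, 114, 0, 0, 0.01, 0.68], [-1, 1, 119, 0, 0, 0.01, 0.68], [-1, 1, 119, 0, 0, 0.01, 0.68]],
  ],
)

```text
time_s: 13.15
ee_pos: [476.1, -322.1, 129.4]
ee_rot: [-180.0, -0.1, 111.1]
force: [0.4, 0.3, 0.2]
gripper_width: 61.8
```

Run:
```python
from h import *
st()
f=grab_frame("side"); c=f["color"][240:360,190:320]; cv2.imwrite("pics/s6.png",cv2.cvtColor(cv2.resize(c,None,fx=6,fy=5,interpolation=cv2.INTER_CUBIC),cv2.COLOR_RGB2BGR))
```

```text
t 13.15 pos [ 476.1 -322.1  129.4] rot [-1.7997e+02 -6.0000e-02  1.1109e+02] F [0.4 0.3 0.2] M [-0.09  0.03  0.01] w 61.8
```

View pics/s6.png

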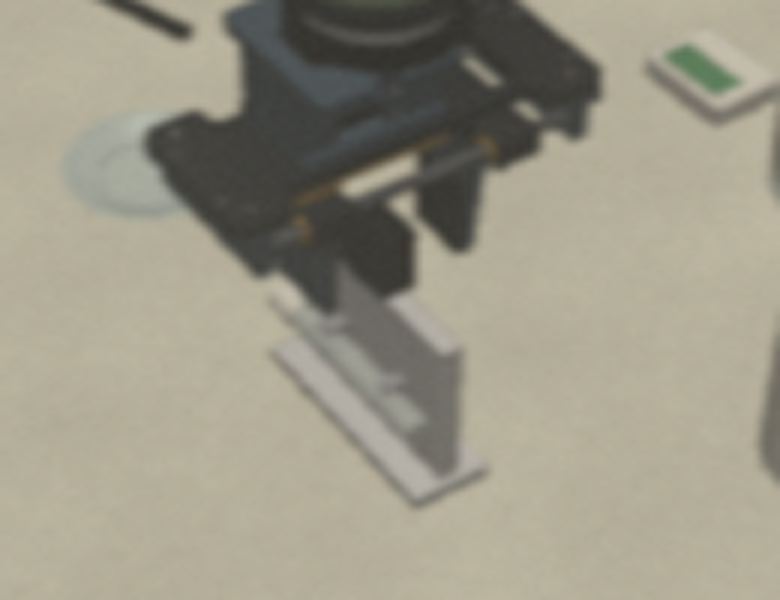

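The handle is between the fingers and nothing touches. I'll close with a firm grip.

servo_tool(
  plan=[
    [[0, 0, 1, 0, 0, 0, 0.1], [0, 0, 1, 0, 0, 0, 0.1], [0, 0, 1, 0, 0, 0, 0.1], [0, 0, 1, 0, 0, 0, 0.1], [0, 0, 1, 0, 0, 0, 0.1], [0, 0, 1, 0, 0, 0, 0.1], [0, 0, 1, 0, 0, 0, 0.1], [0, 0, 1, 0, 0, 0, 0.1], [0, 0, 1, 0, 0, 0, 0.1], [0, 0, 1, 0, 0, 0, 0.1]],
  ],
  squeeze=45,
)

```text
time_s: 14.2
ee_pos: [476.3, -322.7, 129.0]
ee_rot: [180.0, 0.0, 111.1]
force: [-0.5, 0.3, 1.6]
gripper_width: 19.7
```

servo_tool(
  plan=[
    [[0, 0, -3, 0, 0, 0, 0.1], [0, 0, -10, 0, 0, 0, 0.1], [0, 0, -22, 0, 0, 0, 0.1], [0, 0, -40, 0, 0, 0, 0.1], [0, 0, -60, 0, 0, 0, 0.1], [0, 0, -80, 0, 0, 0, 0.1], [0, 0, -95, 0, 0, 0, 0.1], [0, 0, -100, 0, 0, 0, 0.1]],
  ],
)

```text
time_s: 15.0
ee_pos: [477.1, -323.1, 231.5]
ee_rot: [179.9, 0.2, 111.1]
force: [0.9, -0.6, -4.5]
gripper_width: 19.7
```

```bash
python3 -c "
from h import *
st()
go([310,-560,560],rpy(180,0,0),20)"
```

```text
t 15.0 pos [ 477.1 -323.1  231.5] rot [179.86   0.2  111.09] F [ 0.9 -0.6 -4.5] M [-0.11 -0.05 -0.04] w 19.7
from [ 477.1 -323.1  231.5] shift [-162.  -240.3 -328.6] turn [ 0.005 -0.     1.939]
-1,-2,-2,0.00,-0.00,0.01
-5,-7,-9,0.00,-0.00,0.05
-10,-15,-20,0.00,-0.00,0.12
-17,-25,-34,0.00,-0.00,0.20
-25,-38,-51,0.00,-0.00,0.30
-35,-52,-71,0.00,-0.00,0.42
-46,-68,-93,0.00,-0.00,0.55
-57,-85,-116,0.00,-0.00,0.68
-69,-102,-140,0.00,-0.00,0.82
-81,-120,-164,0.00,-0.00,0.97
-93,-138,-189,0.00,-0.00,1.11
-105,-156,-213,0.00,-0.00,1.26
-116,-173,-236,0.00,-0.00,1.39
-127,-188,-258,0.00,-0.00,1.52
-137,-203,-277,0.00,-0.00,1.64
-145,-215,-294,0.00,-0.00,1.74
-152,-226,-309,0.00,-0.00,1.82
-158,-234,-319,0.00,-0.00,1.88
-161,-239,-326,0.00,-0.00,1.92
-162,-240,-329,0.00,-0.00,1.94
```

servo_tool(
  plan=[
    [[-1, -2, -2, 0, 0, 0.01, 0.1], [-5, -7, -9, 0, 0, 0.05, 0.1], [-10, -15, -20, 0, 0, 0.12, 0.1], [-17, -25, -34, 0, 0, 0.2, 0.1], [-25, -38, -51, 0, 0, 0.3, 0.1], [-35, -52, -71, 0, 0, 0.42, 0.1], [-46, -68, -93, 0, 0, 0.55, 0.1], [-57, -85, -116, 0, 0, 0.68, 0.1], [-69, -102, -140, 0, 0, 0.82, 0.1], [-81, -120, -164, 0, 0, 0.97, 0.1], [-93, -138, -189, 0, 0, 1.11, 0.1], [-105, -156, -213, 0, 0, 1.26, 0.1], [-116, -173, -236, 0, 0, 1.39, 0.1], [-127, -188, -258, 0, 0, 1.52, 0.1], [-137, -203, -277, 0, 0, 1.64, 0.1], [-145, -215, -294, 0, 0, 1.74, 0.1], [-152, -226, -309, 0, 0, 1.82, 0.1], [-158, -234, -319, 0, 0, 1.88, 0.1], [-161, -239, -326, 0, 0, 1.92, 0.1], [-162, -240, -329, 0, 0, 1.94, 0.1]],
  ],
)

```text
time_s: 17.0
ee_pos: [309.9, -561.4, 557.5]
ee_rot: [-180.0, 0.0, -0.3]
force: [-0.5, -0.4, -4.2]
gripper_width: 20.0
```

Run:
```python
from h import *
st(); import pickle
for i in range(10): f=grab_frame("side")
s=state(); st()
pickle.dump((f,s),open("dial.pkl","wb")); save(f,"pics/s7.png")
Rt=rpy(*s["ee_rot"]); p=s["ee_pos"]+Rt.apply([0,0,50]); uv=proj(f,[p])[0]; print(uv)
x0,y0=(uv-[65,50]).astype(int); x0=max(x0,0);y0=max(y0,0)
c=f["color"][y0:y0+110,x0:x0+130]; print(x0,y0); cv2.imwrite("pics/s7c.png",cv2.cvtColor(cv2.resize(c,None,fx=6,fy=5.4,interpolation=cv2.INTER_CUBIC),cv2.COLOR_RGB2BGR))
```

```text
t 17.0 pos [ 309.9 -561.4  557.5] rot [-1.7998e+02  3.0000e-02 -2.9000e-01] F [-0.5 -0.4 -4.2] M [-0.04  0.15  0.01] w 20.0
t 17.5 pos [ 310.7 -559.7  558. ] rot [-1.7999e+02 -0.0000e+00 -4.0000e-02] F [ 0.8 -0.6 -4.9] M [-0.09  0.15  0.  ] w 20.0
[186.53200162 270.43183004]
121 220
```

View pics/s7c.png

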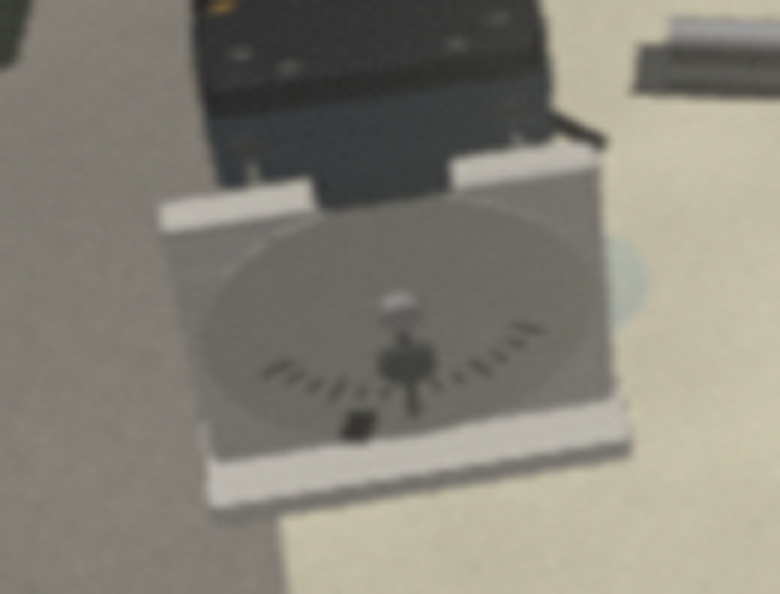

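Run:
```python
from h import *
import pickle
f,s=pickle.load(open("dial.pkl","rb"))
Rt=rpy(*s["ee_rot"]).as_matrix(); p0=s["ee_pos"]; gx=Rt[:,1]; gy=Rt[:,0]; gz=-Rt[:,2]
foot=p0-129*gz
g=cv2.cvtColor(f["color"],cv2.COLOR_RGB2GRAY)
# upsampled crop
x0,y0,k=121,220,6; w,h=130,110
for off in (5,10):
    def toplane(uv):
        o,d=ray(f,uv); t=((foot+off*gx-o)@gx)/(d@gx); P=o+d*t[:,None]; return np.c_[(P-foot)@gy,(P-foot)@gz]
    vv,uu=np.mgrid[y0:y0+h,x0:x0+w]; ab=toplane(np.stack([uu.ravel(),vv.ravel()],1))
    gg=g[y0:y0+h,x0:x0+w].ravel().astype(float)
    # pixels in the dial's lower band
    # plate extents: bright foot etc
    for nm,(a0,a1,b0,b1) in {"mark":(-35,-4,8,36),"bob":(-14,16,42,64),"tip":(-5,14,24,44)}.items():
        m=(ab[:,0]>a0)&(ab[:,0]<a1)&(ab[:,1]>b0)&(ab[:,1]<b1); bg=np.median(gg[m]); wt=np.clip(bg-18-gg,0,None)*m
        c=(ab*wt[:,None]).sum(0)/wt.sum(); mm=m&(wt>0); print(off,nm,c,"bg",bg,"n",mm.sum(),"range",ab[mm].min(0),ab[mm].max(0))
    hub=toplane(np.array([[121+398/6-.4,220+305/5.4-.4],[121+209/6-.4,220+465/5.4-.4],[121+616/6-.4,220+402/5.4-.4],[121+312/6-.4,220+180/5.4-.4],[121+452/6-.4,220+160/5.4-.4]]))
    print("hub, foot top L,R(back edge), handle gap L R",hub.round(1).tolist())
# view with contrast
c=g[y0+50:y0+90,x0+30:x0+95]; c=cv2.resize(c,None,fx=12,fy=12,interpolation=cv2.INTER_CUBIC); cv2.imwrite("pics/dialz.png",cv2.normalize(c,None,0,255,cv2.NORM_MINMAX))
```

```text
5 mark [-16.50365798  18.4304347 ] bg 104.0 n 26 range [-20.81626426  12.99087022] [-11.52899518  24.77950896]
5 bob [-0.63556377 46.77096088] bg 103.0 n 40 range [-8.0151564  42.26845753] [ 5.96407291 58.46909739]
5 tip [-0.18500988 40.20336537] bg 92.0 n 21 range [-4.95929467 33.03024355] [ 5.35886555 43.59352003]
hub, foot top L,R(back edge), handle gap L R [[-0.7, 70.8], [-59.5, 10.6], [57.5, 9.0], [-17.9, 129.2], [18.6, 129.1]]
10 mark [-16.43138922  24.52246537] bg 106.0 n 27 range [-20.74188042  19.09651937] [-11.54146549  30.77491125]
10 bob [-0.63740917 49.39475197] bg 97.0 n 50 range [-8.06048799 42.35935396] [ 5.58894067 61.71700296]
10 tip [-0.1561797  40.33585102] bg 100.0 n 15 range [-3.62107236 28.30291625] [ 4.78482316 43.98186282]
hub, foot top L,R(back edge), handle gap L R [[-0.8, 76.4], [-59.1, 16.7], [56.9, 15.2], [-17.9, 134.2], [18.3, 134.1]]
```

View pics/dialz.png

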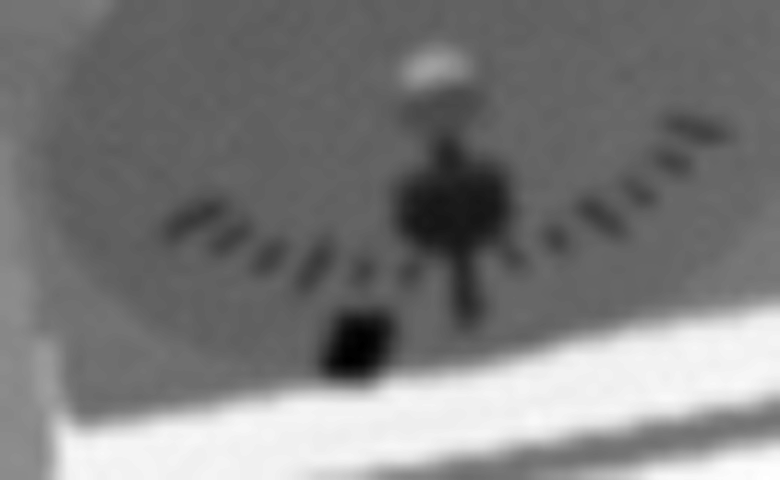

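```bash
python3 -c "
from h import *
st()
go([529.5,27,240],rpy(180,0,73.3),26)"
```

```text
t 17.5 pos [ 310.7 -559.7  558. ] rot [-1.7999e+02 -0.0000e+00 -4.0000e-02] F [ 0.8 -0.6 -4.9] M [-0.09  0.15  0.  ] w 20.0
from [ 310.7 -559.7  558. ] shift [ 218.3 -586.8  318.1] turn [-0.   -0.   -1.28]
1,-3,1,-0.00,-0.00,-0.01
4,-10,5,-0.00,-0.00,-0.02
8,-22,12,-0.00,-0.00,-0.05
14,-37,20,-0.00,-0.00,-0.08
21,-57,31,-0.00,-0.00,-0.12
30,-79,43,-0.00,-0.00,-0.17
39,-105,57,-0.00,-0.00,-0.23
49,-132,72,-0.00,-0.00,-0.29
60,-162,88,-0.00,-0.00,-0.35
72,-194,105,-0.00,-0.00,-0.42
84,-226,123,-0.00,-0.00,-0.49
97,-260,141,-0.00,-0.00,-0.57
109,-293,159,-0.00,-0.00,-0.64
122,-327,177,-0.00,-0.00,-0.71
134,-361,195,-0.00,-0.00,-0.79
146,-393,213,-0.00,-0.00,-0.86
158,-425,230,-0.00,-0.00,-0.93
169,-454,246,-0.00,-0.00,-0.99
179,-482,261,-0.00,-0.00,-1.05
189,-508,275,-0.00,-0.00,-1.11
197,-530,287,-0.00,-0.00,-1.16
204,-549,298,-0.00,-0.00,-1.20
210,-565,306,-0.00,-0.00,-1.23
215,-577,313,-0.00,-0.00,-1.26
217,-584,317,-0.00,-0.00,-1.27
218,-587,318,-0.00,-0.00,-1.28
```

servo_tool(
  plan=[
    [[4, -10, 5, 0, 0, -0.02, 0.1], [14, -37, 20, 0, 0, -0.08, 0.1], [21, -57, 31, 0, 0, -0.12, 0.1], [30, -79, 43, 0, 0, -0.17, 0.1], [39, -105, 57, 0, 0, -0.23, 0.1], [49, -132, 72, 0, 0, -0.29, 0.1], [60, -162, 88, 0, 0, -0.35, 0.1], [72, -194, 105, 0, 0, -0.42, 0.1], [84, -226, 123, 0, 0, -0.49, 0.1], [97, -260, 141, 0, 0, -0.57, 0.1], [109, -293, 159, 0, 0, -0.64, 0.1], [122, -327, 177, 0, 0, -0.71, 0.1], [134, -361, 195, 0, 0, -0.79, 0.1], [146, -393, 213, 0, 0, -0.86, 0.1], [158, -425, 230, 0, 0, -0.93, 0.1], [169, -454, 246, 0, 0, -0.99, 0.1], [179, -482, 261, 0, 0, -1.05, 0.1], [189, -508, 275, 0, 0, -1.11, 0.1], [197, -525, 287, 0, 0, -1.15, 0.1], [200, -535, 292, 0, 0, -1.17, 0.1]],
  ],
)

```text
time_s: 19.5
ee_pos: [510.8, -23.7, 264.7]
ee_rot: [-179.9, 0.0, 67.1]
force: [-0.4, 0.6, -4.0]
gripper_width: 20.2
```

```bash
python3 -c "
from h import *
st()
go([529.5,27,190],rpy(180,0,73.3),10)"
```

```text
t 19.5 pos [510.8 -23.7 264.7] rot [-1.7988e+02  2.0000e-02  6.7130e+01] F [-0.4  0.6 -4. ] M [-0.19  0.06  0.03] w 20.2
from [510.8 -23.7 264.7] shift [54.  -2.3 74.7] turn [-0.002  0.    -0.108]
2,-0,2,-0.00,0.00,-0.00
6,-0,8,-0.00,0.00,-0.01
12,-0,16,-0.00,0.00,-0.02
19,-1,26,-0.00,0.00,-0.04
27,-1,37,-0.00,0.00,-0.05
35,-1,48,-0.00,0.00,-0.07
42,-2,59,-0.00,0.00,-0.08
48,-2,67,-0.00,0.00,-0.10
53,-2,73,-0.00,0.00,-0.10
54,-2,75,-0.00,0.00,-0.11
```

servo_tool(
  plan=[
    [[2, 0, 2, 0, 0, 0, 0.1], [6, 0, 8, 0, 0, -0.01, 0.1], [12, 0, 16, 0, 0, -0.02, 0.1], [19, -1, 26, 0, 0, -0.04, 0.1], [27, -1, 37, 0, 0, -0.05, 0.1], [35, -1, 48, 0, 0, -0.07, 0.1], [42, -2, 57, 0, 0, -0.09, 0.1], [48, -2, 65, 0, 0, -0.1, 0.1], [53, -2, 70, 0, 0, -0.11, 0.1], [54, -2, 72, 0, 0, -0.11, 0.1], [54, -2, 72, 0, 0, -0.11, 0.1]],
  ],
)

```text
time_s: 20.6
ee_pos: [530.6, 25.3, 193.8]
ee_rot: [-180.0, 0.0, 73.3]
force: [-0.4, 0.6, -4.4]
gripper_width: 19.7
```

Run:
```python
from h import *
st()
for n in ("side","top"):
    f=grab_frame(n); u,v=proj(f,[[529.5,27,100]])[0].astype(int); x0,y0=u-55,v-55
    c=f["color"][y0:y0+110,x0:x0+110]; print(n,x0,y0); cv2.imwrite(f"pics/{n}8.png",cv2.cvtColor(cv2.resize(c,None,fx=5,fy=5,interpolation=cv2.INTER_CUBIC),cv2.COLOR_RGB2BGR))
```

```text
t 20.6 pos [530.6  25.3 193.8] rot [-1.7999e+02  1.0000e-02  7.3290e+01] F [-0.4  0.6 -4.4] M [-0.16  0.05 -0.06] w 19.7
side 189 155
top 207 148
```

View pics/side8.png

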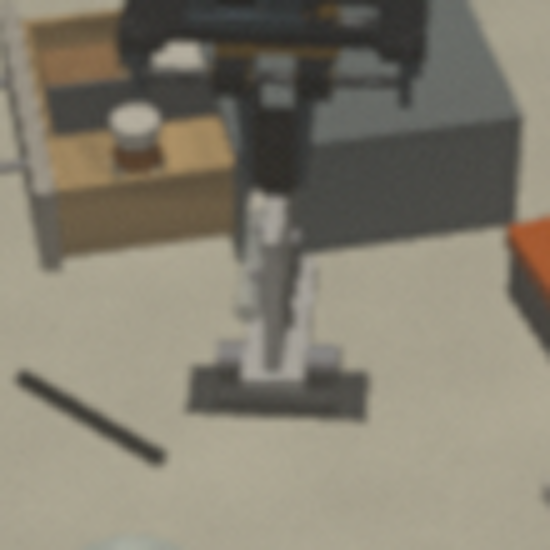

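View pics/top8.png

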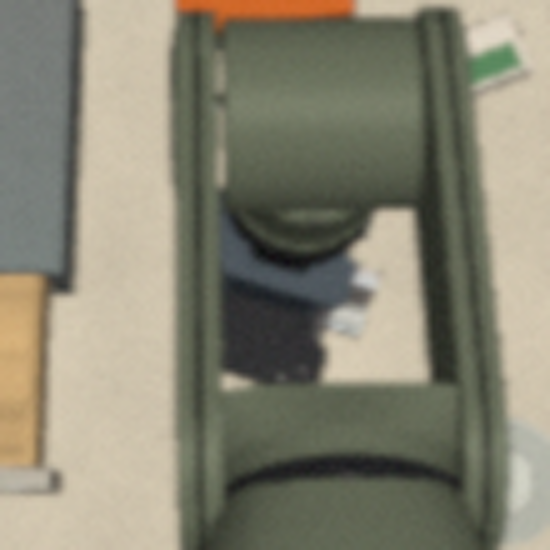

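Side view: the foot end (about 273,370) is centred over the ridge (218 to 340) and square to it. I'll lower it towards contact.

servo_tool(
  plan=[
    [[1, 0, 2, 0, 0, 0, 0.1], [1, 0, 5, 0, 0, 0, 0.1], [2, 0, 9, 0, 0, 0, 0.1], [2, 0, 12, 0, 0, 0, 0.1], [2, 0, 14, 0, 0, 0, 0.1], [2, 0, 15, 0, 0, 0, 0.1], [2, 0, 16, 0, 0, 0, 0.1], [2, 0, 16, 0, 0, 0, 0.1]],
  ],
)

```text
time_s: 21.5
ee_pos: [531.1, 27.1, 177.9]
ee_rot: [-180.0, -0.0, 73.3]
force: [0.1, -0.4, -5.7]
gripper_width: 19.5
```

servo_tool(
  plan=[
    [[0, 0, 1, 0, 0, 0, 0.1], [0, 0, 2, 0, 0, 0, 0.1], [0, 0, 2, 0, 0, 0, 0.1]],
  ],
)

```text
time_s: 21.8
ee_pos: [531.0, 27.1, 175.8]
ee_rot: [-180.0, 0.0, 73.3]
force: [-0.2, 0.1, -4.8]
gripper_width: 19.8
```

servo_tool(
  plan=[
    [[0, 0, 0.5, 0, 0, 0, 0.1], [0, 0, 1, 0, 0, 0, 0.1], [0, 0, 1, 0, 0, 0, 0.1]],
  ],
)

```text
time_s: 22.1
ee_pos: [531.1, 27.1, 174.9]
ee_rot: [-180.0, -0.0, 73.3]
force: [0.1, 0.5, -4.7]
gripper_width: 20.3
```

servo_tool(
  plan=[
    [[0, 0, 0.5, 0, 0, 0, 0.1], [0, 0, 1, 0, 0, 0, 0.1], [0, 0, 1, 0, 0, 0, 0.1]],
  ],
)

```text
time_s: 22.4
ee_pos: [531.2, 27.1, 174.0]
ee_rot: [180.0, -0.0, 73.3]
force: [0.5, 0.8, -4.3]
gripper_width: 20.1
```

servo_tool(
  plan=[
    [[0, 0, 0.5, 0, 0, 0, 0.1], [0, 0, 1, 0, 0, 0, 0.1], [0, 0, 1, 0, 0, 0, 0.1]],
  ],
)

```text
time_s: 22.7
ee_pos: [531.2, 27.1, 173.9]
ee_rot: [180.0, -0.0, 73.3]
force: [-2.0, -0.6, 4.0]
gripper_width: 19.9
```

```bash
python3 -c "
from h import *
st()"
```

```text
t 22.7 pos [531.2  27.1 173.9] rot [ 1.7996e+02 -2.0000e-02  7.3270e+01] F [-2.  -0.6  4. ] M [-0.1   0.73 -0.01] w 19.9
```

Contact came at TCP z ≈ 174 as predicted. I'll press slightly and hold level (step 2), then rock by +0.30 rad along a rolling path.

servo_tool(
  plan=[
    [[0, 0, 0.3, 0, 0, 0, 0.1], [0, 0, 0.3, 0, 0, 0, 0.1], [0, 0, 0.3, 0, 0, 0, 0.1], [0, 0, 0.3, 0, 0, 0, 0.1], [0, 0, 0.3, 0, 0, 0, 0.1], [0, 0, 0.3, 0, 0, 0, 0.1]],
  ],
)

```text
time_s: 23.3
ee_pos: [531.2, 27.1, 173.9]
ee_rot: [179.9, -0.0, 73.3]
force: [-2.1, -0.2, 6.8]
gripper_width: 19.6
```

servo_tool(
  plan=[
    [[-1.3, 0, 0, 0, 0.01, 0, 0.1], [-3.9, 0, 0, 0, 0.03, 0, 0.1], [-6.4, 0, 0.2, 0, 0.05, 0, 0.1], [-9, 0, 0.3, 0, 0.07, 0, 0.1], [-11.6, 0, 0.5, 0, 0.09, 0, 0.1], [-14.2, 0, 0.7, 0, 0.11, 0, 0.1], [-16.7, 0, 1, 0, 0.13, 0, 0.1], [-19.3, 0, 1.3, 0, 0.15, 0, 0.1], [-19.3, 0, 1.3, 0, 0.15, 0, 0.1]],
  ],
)

```text
time_s: 24.2
ee_pos: [525.6, 8.4, 172.3]
ee_rot: [180.0, -8.7, 73.2]
force: [-3.0, 0.1, 6.0]
gripper_width: 19.7
```

servo_tool(
  plan=[
    [[-2.6, 0, 0, 0, 0.02, 0, 0.1], [-5.1, 0, 0.1, 0, 0.04, 0, 0.1], [-7.7, 0, 0.2, 0, 0.06, 0, 0.1], [-10.3, 0, 0.4, 0, 0.08, 0, 0.1], [-12.8, 0, 0.6, 0, 0.1, 0, 0.1], [-15.4, 0, 0.8, 0, 0.12, 0, 0.1], [-17.4, 0, 1, 0, 0.135, 0, 0.1], [-18.6, 0, 1.1, 0, 0.145, 0, 0.1], [-19.2, 0, 1.2, 0, 0.15, 0, 0.1], [-19.2, 0, 1.2, 0, 0.15, 0, 0.1], [-19.2, 0, 1.2, 0, 0.15, 0, 0.1], [-19.2, 0, 1.2, 0, 0.15, 0, 0.1], [-19.2, 0, 1.2, 0, 0.15, 0, 0.1], [-19.2, 0, 1.2, 0, 0.15, 0, 0.1]],
  ],
)

```text
time_s: 25.6
ee_pos: [520.3, -9.5, 168.0]
ee_rot: [179.9, -17.2, 73.3]
force: [-2.6, -1.5, 6.4]
gripper_width: 20.0
```

Run:
```python
from h import *
import pickle
st()
for i in range(8): f=grab_frame("side")
s=state(); st(); pickle.dump((f,s),open("end.pkl","wb"))
x0,y0=205,160
c=f["color"][y0:y0+90,x0:x0+90]; cv2.imwrite("pics/end.png",cv2.cvtColor(cv2.resize(c,None,fx=6.5,fy=6.5,interpolation=cv2.INTER_CUBIC),cv2.COLOR_RGB2BGR))
```

```text
t 25.6 pos [520.3  -9.5 168. ] rot [179.95 -17.2   73.3 ] F [-2.6 -1.5  6.4] M [0.08 0.73 0.16] w 20.0
t 26.0 pos [520.3  -9.5 168. ] rot [179.95 -17.2   73.3 ] F [-2.2 -0.5  5.7] M [0.04 0.75 0.21] w 19.7
```

View pics/end.png

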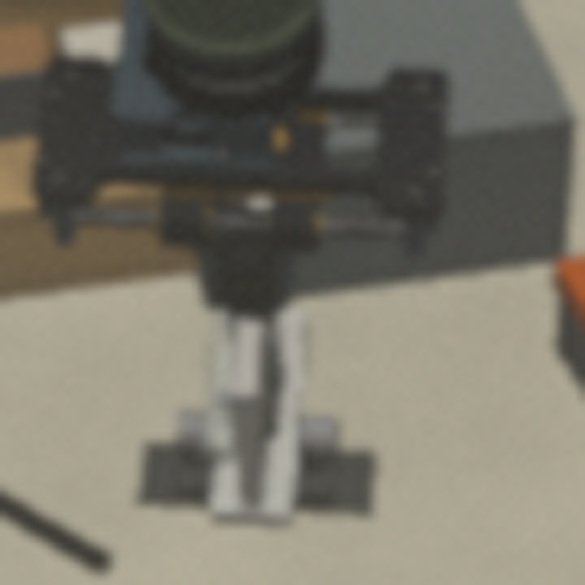

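The gauge rests tilted on the ridge. Next I'll check its true tilt, independently of the tool angle, from depth on the foot's top strip and from the two foot ends.

Run:
```python
from h import *
import pickle
fs=[grab_frame("side") for _ in range(8)]; f=dict(fs[-1]); pickle.dump((f,state()),open("end2.pkl","wb"))
f["range_z"]=np.mean([g["range_z"] for g in fs],0)
s=state(); Rt=rpy(*s["ee_rot"]).as_matrix(); p0=s["ee_pos"]; gx,gy,gz=Rt[:,1],Rt[:,0],-Rt[:,2]; foot=p0-129*gz
print("foot est",foot.round(1)); hx=np.array([np.cos(np.radians(-16.7)),np.sin(np.radians(-16.7))]); d=foot[:2]-[529.5,27]; print("rel ridge x,y",d@hx,d@[-hx[1],hx[0]],"z",foot[2]-45, "gx elev",np.degrees(np.arcsin(gx[2])))
c=cloud(f); Q=(c-foot)@np.c_[gx,gy,gz]
br=f["color"].astype(int).mean(2)
for nm,(a,b) in {"dialside":(9,18),"tubeside":(-18,-9)}.items():
    m=(Q[...,0]>a)&(Q[...,0]<b)&(Q[...,1]>-55)&(Q[...,1]<40)&(Q[...,2]>4)&(Q[...,2]<20)&(br>120); q=Q[m]
    if len(q)<8: print(nm,len(q)); continue
    for it in range(3):
        k=np.polyfit(q[:,1],q[:,2],1); r=q[:,2]-np.polyval(k,q[:,1]); q=q[abs(r)<2.5*r.std()+.5]
    print(nm,len(q),"y range",q[:,1].min(),q[:,1].max(),"slope extra",k,"res",r.std())
# plate end edge (-y end): upright edge pixels
m=(abs(Q[...,0])<12)&(Q[...,1]>-66)&(Q[...,1]<-45)&(Q[...,2]>14)&(Q[...,2]<122); q=Q[m]; k=np.polyfit(q[:,2],q[:,1],1); print("plate end",len(q),"dy/dz",k, "res",(q[:,1]-np.polyval(k,q[:,2])).std())
```

```text
foot est [531.3  27.   44.8]
rel ridge x,y 1.759926895388405 0.5152459272898995 z -0.21521559107701194 gx elev 0.04575732795657806
dialside 61 y range -54.855875011936405 39.43397281117742 slope extra [9.84758302e-03 1.06734251e+01] res 0.8918891400512721
tubeside 15 y range -53.67397865959748 -29.97531660025098 slope extra [-0.03530976  9.07512256] res 0.8340335320272408
plate end 94 dy/dz [ 4.96976493e-02 -6.17399822e+01] res 3.760084288815893
```

Run:
```python
from h import *
import pickle
fs=[grab_frame("side") for _ in range(4)]; f=dict(fs[-1]); f["range_z"]=np.mean([g["range_z"] for g in fs],0)
s=state(); Rt=rpy(*s["ee_rot"]).as_matrix(); p0=s["ee_pos"]; gx,gy,gz=Rt[:,1],Rt[:,0],-Rt[:,2]; foot=p0-129*gz
Q=(cloud(f)-foot)@np.c_[gx,gy,gz]
for w in (3,5):
    m=(abs(Q[...,0]+0)<w)&(Q[...,1]>-75)&(Q[...,1]<-35)&(Q[...,2]>16)&(Q[...,2]<118); q=Q[m]
    zs=np.arange(15,120,15)
    print(w,len(q),[(int(z),*np.round(np.median(q[(q[:,2]>=z)&(q[:,2]<z+15)],0)[[0,1]],1),int(((q[:,2]>=z)&(q[:,2]<z+15)).sum())) for z in zs])
# dial-side foot strip by bins, and plate top edge (z~122)
m=(Q[...,0]>9)&(Q[...,0]<18)&(abs(Q[...,1])<60)&(Q[...,2]>4)&(Q[...,2]<20); q=Q[m]
print([(y,round(float(np.median(q[(q[:,1]>=y)&(q[:,1]<y+15)][:,2])),1),int(((q[:,1]>=y)&(q[:,1]<y+15)).sum())) for y in range(-60,60,15) if ((q[:,1]>=y)&(q[:,1]<y+15)).sum()>2])
m=(abs(Q[...,0])<6)&(Q[...,1]>-58)&(Q[...,1]<-20)&(Q[...,2]>112)&(Q[...,2]<132);q=Q[m];k=np.polyfit(q[:,1],q[:,2],1);print("plate top",len(q),k,(q[:,2]-np.polyval(k,q[:,1])).std())
# reference: same strip on the level dial-to-camera picture
f0,s0=pickle.load(open("dial.pkl","rb")); Rt=rpy(*s0["ee_rot"]).as_matrix(); gx,gy,gz=Rt[:,1],Rt[:,0],-Rt[:,2]; ft=s0["ee_pos"]-129*gz
Q=(cloud(f0)-ft)@np.c_[gx,gy,gz]; m=(Q[...,0]>9)&(Q[...,0]<18)&(abs(Q[...,1])<55)&(Q[...,2]>4)&(Q[...,2]<20);q=Q[m];k=np.polyfit(q[:,1],q[:,2],1);print("ref strip",len(q),k,(q[:,2]-np.polyval(k,q[:,1])).std())
```

```text
3 33 [(15, np.float64(0.8), np.float64(-61.0), 4), (30, np.float64(1.2), np.float64(-61.3), 4), (45, np.float64(0.0), np.float64(-60.8), 5), (60, np.float64(-0.9), np.float64(-59.9), 4), (75, np.float64(-0.2), np.float64(-60.8), 6), (90, np.float64(0.4), np.float64(-61.0), 4), (105, np.float64(0.9), np.float64(-61.0), 6)]
5 52 [(15, np.float64(-0.8), np.float64(-60.7), 6), (30, np.float64(-0.2), np.float64(-61.0), 7), (45, np.float64(0.3), np.float64(-60.7), 8), (60, np.float64(0.9), np.float64(-60.2), 7), (75, np.float64(-0.2), np.float64(-60.7), 10), (90, np.float64(-1.0), np.float64(-60.9), 7), (105, np.float64(-0.5), np.float64(-60.8), 7)]
[(-60, 9.8, 13), (-45, 10.0, 12), (-30, 11.1, 10), (-15, 11.5, 11), (0, 10.7, 7), (15, 9.8, 9), (30, 10.9, 9), (45, 10.8, 6)]
plate top 43 [7.35897235e-02 1.23784923e+02] 2.099548937793839
ref strip 288 [2.10785448e-04 1.10470659e+01] 2.2313793198860044
```

All checks agree: the plate end and foot strip give a gauge tilt equal to the tool tilt (0.30 rad) within about 0.01. The mark measured 0.297 rad, the ridge carries about 10 N, and the foot centre is within 2 mm of the ridge's middle. I'll hand it in now.

```bash
python3 -c "
from h import *
st(); job_done(); st()"
```

```text
t 26.6 pos [520.3  -9.5 168. ] rot [179.95 -17.2   73.3 ] F [-3.  -1.1  5.9] M [0.06 0.71 0.21] w 19.5
the job is handed in; nothing more can be done
the job is handed in; nothing more can be done
```

The job is handed in at 26.6 s with the jar in the drawer and the gauge still gripped on the ridge. `job_done()` reports no verdict, so the result below rests on my own measurements.

**What I did**
- I pinched the jar along the block's x axis, stood it upright in the drawer's free bay and let go. A later picture showed it standing there.
- I took the gauge by its handle at 45 N and turned its dial to the side camera. The mark measured 0.297 rad and the pointer hung at about 0.
- I set the gauge level on the ridge with about 8–11 N of contact and held it there. Then I rocked it to 0.30 rad.

**Last checks**
- **Tilt:** the tool tilt was 17.2° (0.300 rad). Depth on the plate's end agreed, with no slip in the grip; the foot's top strip read about 0.01 rad more. All are well inside the 0.07 rad tolerance.
- **Position:** the foot centre was about 2 mm along and 0.5 mm across from the ridge's middle, and square to it. The ridge carried about 10 N and the grip was 20 mm wide on the handle.

**Disagreements and gaps**
- A first fit of the plate's end gave 0.05 rad off. It was noisy and included pixels from the foot and tube; a narrower fit removed the difference.
- A short, noisy fit of the plate's top edge gave 0.07 rad off, and one of the foot's tube side 0.035 rad the other way. I set both aside.
- On the ridge, the dial was nearly edge-on to the side camera and the arm hid it from the top one. I therefore inferred that the pointer is on the mark from the tilt and did not see it directly.

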